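# Set both clutch preload rings to their red marks

### The arm

A 6-joint arm with a two-finger parallel gripper is mounted at the origin on the work surface. World frame = base frame: x ahead of the robot, y to its left, z up, the work surface at z = 0. Lengths are in m, angles in rad, forces in N, time in s.
With the tool pointing down it reaches from about 0.3 to 0.875 m from the base axis. Payload 6.4 kg.
Tool frame: the origin (TCP) lies on the centre line of the jaws, within the pads' length; the fingertips stand 25 mm ahead of it and the grasp point (between the pads) lies 6 mm ahead of it (ctrl.tips_ahead is the z of the fingertips in the tool frame, in m); z points along the fingers, x is the direction in which the jaws open and shut, and the axes are right-handed (so a half turn about z gives the same grasp; the last joint's range is limited). The gripper opens to 85 mm and grips with 20 to 120 N. Pads are 22 mm wide; open, the fingers measure 114 mm over their backs; the gripper's body (76 mm by 85 mm) begins 54 mm behind the grasp point. The pads swing forward as they close: fully open they stand 13 mm farther back than shut.
Start: joints at [0.905, 0.181, 1.607, -0, 1.354, -0.206], TCP at [0.255, 0.515, 0.256] pointing down, gripper open.
Joint ranges: [-2.99, 2.99], [-0.89, 2.07], [0.3, 2.58], [-1.14, 4.28], [0, 2.63], [-3.12, 3.12]. Speed limits (rad/s): [2.57, 2.57, 3.01, 3.14, 3.14, 3.14].

### API

Orientations are given as a unit quaternion [w, x, y, z].
In Python, from bench import ctrl gives the robot as it stands.
- The arm moves only by the shell command python3 -m pendant 'ROWS'. ROWS is JSON, a list that holds one entry, the list of rows, each a list of 7 numbers: the shift along the tool's x, y, z in m, then the turn, a rotation vector about the tool's x, y, z in rad, then the closure, from -1 (fully open) to 1 (shut). A call has 1 to 10 rows; each row shifts and turns the commanded pose from where the row before left it, along the tool's axes as they then stand; what a row does not reach is not made up. A row lasts 1/10 s, in which the tool goes at most 50 mm and 8.59 degrees, less where a joint would pass 70% of its speed; a pose out of reach is approached as far as the arm can. A call with a gripper value outside its range is refused whole. The fingers move at their own pace and stop on an object; the grip force is fixed at half the most. Time passes only in rows, so rows that do not move let the fingers close. It gives the time, the measured TCP pose, the force and the opening at its end, in the units of the state.
- ctrl.get_obs(): the state, without advancing time (a new reading comes with each control period).
- ctrl.camera(name): name is "scene" or "top"; returns (picture, depth): 400x640x3 uint8, red, green, blue; 400x640 float32, m along the optical axis (not along the pixel's ray), 0 where there is no reading.
- ctrl.calibration(name): a dict with "fov_y" (degrees; the focal length in pixels is half the picture's height over the tangent of half this angle, whatever the lens; pixels are square), "cx", "cy" (the principal point, pixels), "D" ([k1, k2, p1, p2, k3] as OpenCV has them; the pictures are not rectified), "camera_from_world" (4x4, takes a point from world to camera coordinates). Camera axes: x right, y down, z forward; pixel columns grow to the right and rows downward; lengths in m; the calibration is good to about 2 mm. A picture is of the moment at which its call begins. calibration takes no time and is no camera call.
- ctrl.hand_in(): hands the job in, once; it reports no verdict.
The state is a dict: "time_s": time; "q": joint angles; "dq": joint speeds; "joint_efforts": joint torques, N m; "eef_pos": TCP position; "eef_rot": TCP orientation; "wrist_force": force on the tool from outside, world axes, zero at the start; "torque": the same for the moment, N m; "opening": opening from 0.0 (shut) to 1.0 (fully open).
Only numpy, scipy, OpenCV 4.12 (cv2) and the standard library are available. Lean on these libraries where they do the work, as an engineer would, in place of code of your own. Each camera call takes 0.05 s, during which the arm holds its last target.

### The job

Two clutches stand on the bench, each with a ring turned by a yellow lever. With the outside of the fingers, gently push each lever round by its post until its pointer points at the red mark on that clutch's scale, in either order, and leave it there. Only push: do not pinch the levers, and leave the socket, the tin and the bolt where they stand.

Things in the scene. Friction and masses are not known exactly. Their poses are not given: they have to be found in the camera images.
- clutch_a: The bright silver clutch, fixed to the bench: a round body with a cover plate 230 mm across (sheave below: 250 mm) whose flat top, engraved with black scale lines, is 80 mm above the bench. Origin: on the vertical axis, at bench level; z up. Its x axis points along the middle line of the scale (roughly away from the robot). A shaft stub 38 mm thick rises at the centre to 132 mm above the bench.
- ring_a: Dark turning ring (96 mm across, 12 mm high) with a yellow lever, on clutch_a. It turns counter-clockwise (seen from above) to reach its mark. Origin: on the clutch axis, 80 mm above the bench; z up; x runs along the lever to its pointer. Turns 1.25 rad either way from the clutch x axis and stays where it is left; about 3 N on the post moves it.
- post_a (a point): Centre of the top of the round upright yellow post on the lever of ring_a: 14 mm thick, 92 to 125 mm above the bench, 70 mm from the axis. The lever bar below it is 12 mm wide, its top 92 mm above the bench.
- tip_a (a point): Point of the yellow pointer on ring_a, 98 mm from the axis, 86 mm above the bench.
- mark_a (a point): The red mark of clutch_a: a fixed tab 10 mm wide along the scale, 5 mm high, on the outer rim of the cover plate (from 99.5 mm from the axis to the rim). This point is where the pointer tip is when it points at the middle of the mark: 98 mm from the axis, 86 mm above the bench.
- clutch_b: The dark grey painted clutch, fixed to the bench: a round body with a cover plate 230 mm across (sheave below: 250 mm) whose flat top, engraved with black scale lines, is 80 mm above the bench. Origin: on the vertical axis, at bench level; z up. Its x axis points along the middle line of the scale (roughly away from the robot). A shaft stub 38 mm thick rises at the centre to 132 mm above the bench.
- ring_b: Dark turning ring (96 mm across, 12 mm high) with a yellow lever, on clutch_b. It turns clockwise (seen from above) to reach its mark. Origin: on the clutch axis, 80 mm above the bench; z up; x runs along the lever to its pointer. Turns 1.25 rad either way from the clutch x axis and stays where it is left; about 3 N on the post moves it.
- post_b (a point): Centre of the top of the round upright yellow post on the lever of ring_b: 14 mm thick, 92 to 125 mm above the bench, 70 mm from the axis. The lever bar below it is 12 mm wide, its top 92 mm above the bench.
- tip_b (a point): Point of the yellow pointer on ring_b, 98 mm from the axis, 86 mm above the bench.
- mark_b (a point): The red mark of clutch_b: a fixed tab 10 mm wide along the scale, 5 mm high, on the outer rim of the cover plate (from 99.5 mm from the axis to the rim). This point is where the pointer tip is when it points at the middle of the mark: 98 mm from the axis, 86 mm above the bench.
- socket: Bystander: a loose steel wrench socket, 28 mm thick, 75 mm tall, standing. Origin: centre of its underside.
- tin: Bystander: a loose small tin with a red label, 60 mm thick, 95 mm tall, standing. Origin: centre of its underside.
- bolt: Bystander: a loose bolt standing on its head (22 mm wide), 53 mm tall. Origin: centre of its underside.

How it is judged:
At the end, for the whole second after the job is handed in: On both clutches the pointer tip is within 5 mm of the middle of the red mark (within its width), and the rings are at rest (horizontal distance between tip_a and mark_a below 0.005 m and angular speed of each of ring_a, ring_b below 0.05 rad/s and horizontal distance between tip_b and mark_b below 0.005 m); the robot touches nothing.
It fails at once if the lever of clutch a is pinched or pushed harder than 20 N (contact force between the fingers and ring_a above 20 N).
It fails at once if the lever of clutch b is pinched or pushed harder than 20 N (contact force between the fingers and ring_b above 20 N).
It fails at once if the socket is moved more than 15 mm or lifted or knocked over (distance of socket from where it was at the start of the episode above 0.015 m or angle between socket's own z axis and vertical above 0.5 rad).
It fails at once if the tin is moved more than 15 mm or lifted or knocked over (distance of tin from where it was at the start of the episode above 0.015 m or angle between tin's own z axis and vertical above 0.5 rad).
It fails at once if the bolt is moved more than 15 mm or lifted or knocked over (distance of bolt from where it was at the start of the episode above 0.015 m or angle between bolt's own z axis and vertical above 0.5 rad).
It also fails if it takes over 72 s, if anything falls off the work surface, if the arm or the gripper's body presses on something with over 40 N, if the wrist force passes 120 N, or if a joint passes its speed limit or range.

## Working session

There is one attempt and no reset: what is moved stays moved. The work goes in short steps, Python scripts to look and compute and a shell command to move; the robot and the scene stay as the last step left them, time stands still between calls to the robot, and variables do not carry over. Pictures are saved under pics/ and viewed, and the job is handed in when it is done.

```bash
ls; mkdir -p pics; python3 - <<'E'
from bench import ctrl
import cv2,numpy as np
for n in("scene","top"):
    p,d=ctrl.camera(n); cv2.imwrite(f"pics/{n}0.png",p[:,:,::-1]); np.save(f"pics/{n}0.npy",d)
    print(n,ctrl.calibration(n))
print(ctrl.get_obs(),ctrl.tips_ahead)
E
```

```text
pics
scene {'fov_y': 45.39983353127582, 'cx': 319.98641032115677, 'cy': 203.70294012600397, 'D': array([0.01957887, 0.        , 0.        , 0.        , 0.        ]), 'camera_from_world': array([[ 0.45666022,  0.8895436 ,  0.01317652, -0.26841556],
       [ 0.77936063, -0.39286594, -0.48811204, -0.39192796],
       [-0.42902033,  0.23317061, -0.87268151,  1.13503068],
       [ 0.        ,  0.        ,  0.        ,  1.        ]])}
top {'fov_y': 42.12670469380117, 'cx': 315.70510534856555, 'cy': 212.1374783323605, 'D': array([-0.07143657,  0.        ,  0.        ,  0.        ,  0.        ]), 'camera_from_world': array([[ 1.42943739e-03, -9.99998641e-01,  8.21162622e-04,
         7.99719537e-03],
       [-9.82796776e-01, -1.55650394e-03, -1.84683716e-01,
         5.70480458e-01],
       [ 1.84684743e-01, -5.43042169e-04, -9.82797665e-01,
         9.49656692e-01],
       [ 0.00000000e+00,  0.00000000e+00,  0.00000000e+00,
         1.00000000e+00]])}
{'time_s': 0.1, 'q': array([ 9.04705109e-01,  1.81469918e-01,  1.60789451e+00, -3.97980324e-05,
        1.35380769e+00, -2.06328053e-01]), 'dq': array([-0.00016318, -0.00231157, -0.00308646,  0.00042197, -0.00033963,
        0.00084164]), 'joint_efforts': array([ 5.00196511e-04, -4.45870292e+01, -3.52242637e+01, -2.84376283e-04,
        4.10264300e-03, -8.54682503e-05]), 'eef_pos': array([0.2548696 , 0.51491992, 0.25547896]), 'eef_rot': array([ 2.88451542e-04,  8.49625586e-01,  5.27385760e-01, -7.35424241e-04]), 'wrist_force': array([-0.74594476, -0.74637318, -0.45489483]), 'torque': array([-0.02604852, -0.00634347, -0.06378594]), 'opening': 0.9976461631559727} 0.025
```

View pics/scene0.png

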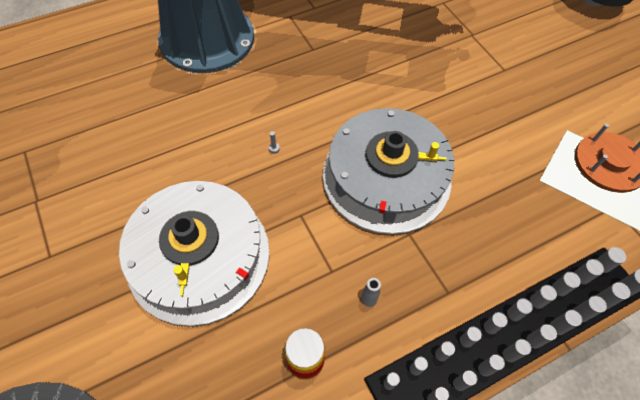

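View pics/top0.png

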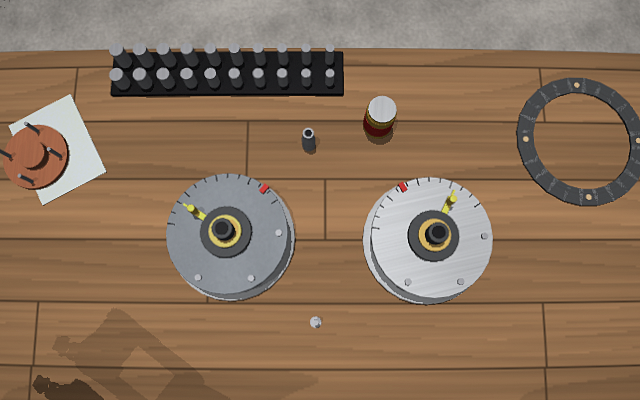

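The top view shows clutch A (silver) centred near (437,233), its lever at (452,200) and its mark at (403,187). Clutch B (grey) is near (222,230), with its lever at (190,210) and its mark at (264,188). The socket is at (308,138), the tin at (380,115) and the bolt at (316,322). Next I'll measure these by colour masks and rays.

```bash
cat > h.py <<'E'
from bench import ctrl
import cv2,numpy as np
def K(n):
    c=ctrl.calibration(n); f=200/np.tan(np.radians(c['fov_y']/2))
    return np.array([[f,0,c['cx']],[0,f,c['cy']],[0,0,1]]),c['D'],c['camera_from_world']
def ray(n,uv):
    k,D,T=K(n); p=cv2.undistortPoints(np.array(uv,float).reshape(-1,1,2),k,D).reshape(-1,2)
    d=np.c_[p,np.ones(len(p))]@T[:3,:3]; o=-T[:3,:3].T@T[:3,3]
    return o,d
def plane(n,uv,z):
    o,d=ray(n,uv); return o+d*((z-o[2])/d[:,2])[:,None]
def proj(n,P):
    k,D,T=K(n); r=cv2.Rodrigues(T[:3,:3])[0]
    return cv2.projectPoints(np.array(P,float).reshape(-1,1,3),r,T[:3,3],k,D)[0].reshape(-1,2)
def blobs(m,amin=8):
    N,l,s,c=cv2.connectedComponentsWithStats(m.astype(np.uint8))
    return [(s[i],c[i],l==i) for i in range(1,N) if s[i,4]>=amin]
E
python3 - <<'E'
from h import *
for n in("scene","top"):
    p=cv2.imread(f"pics/{n}0.png"); h=cv2.cvtColor(p,cv2.COLOR_BGR2HSV); H,S,V=cv2.split(h)
    for nm,m,z in(("yel",(H>25)&(H<34)&(S>150)&(V>100),.092),("red",((H<5)|(H>175))&(S>180)&(V>120),.086)):
        for s,c,_ in blobs(m): print(n,nm,s,c.round(1),plane(n,[c],z).round(4))
E
python3 - <<'E'
import cv2
for n,bs in(("top",[(360,165),(160,165)]),("scene",[(110,170),(315,100)])):
    p=cv2.imread(f"pics/{n}0.png")
    o=cv2.hconcat([cv2.resize(p[y:y+145,x:x+145],(400,400),interpolation=cv2.INTER_CUBIC) for x,y in bs])
    cv2.imwrite(f"pics/{n}_crop.png",o)
E
```

```text
scene yel [432 142   7   7  36] [435.  145.1] [[0.5509 0.2545 0.092 ]]
scene yel [419 153   8   5  36] [422.3 155. ] [[0.5591 0.2216 0.092 ]]
scene yel [434 154  12   5  28] [438.1 157. ] [[0.5757 0.2448 0.092 ]]
scene yel [174 263  15  12 114] [181.4 268. ] [[ 0.5706 -0.2379  0.092 ]]
scene yel [179 279   8  17  49] [182.4 285.6] [[ 0.5989 -0.2461  0.092 ]]
scene red [380 201   6  10  47] [382.4 205.6] [[0.6141 0.1057 0.086 ]]
scene red [237 268  11  10  57] [242.  272.6] [[ 0.6183 -0.1558  0.086 ]]
scene red [311 369   7   4   8] [314.2 370.5] [[ 0.8028 -0.1209  0.086 ]]
top yel [451 190   6  12  20] [453.4 195.6] [[ 0.5952 -0.2494  0.092 ]]
top yel [442 202   6   9  13] [444.5 205.5] [[ 0.5762 -0.2318  0.092 ]]
top yel [187 205   7   3   8] [189.6 205.6] [[0.5752 0.2443 0.092 ]]
top red [399 182   8  10  40] [402.4 186.6] [[ 0.6137 -0.1548  0.086 ]]
top red [260 184   7   9  23] [263.1 188.7] [[0.6091 0.1081 0.086 ]]
```

View pics/top_crop.png

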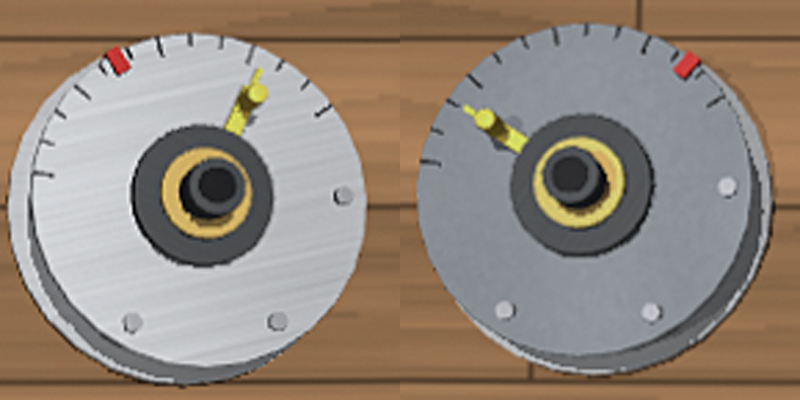

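View pics/scene_crop.png

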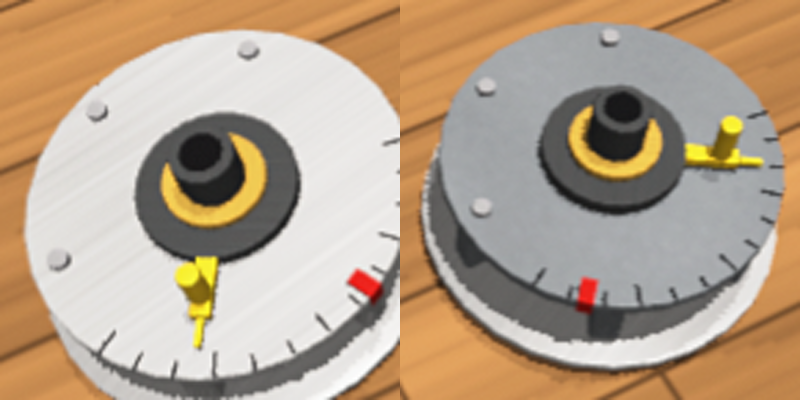

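```bash
cat > meas.py <<'E'
from h import *
def meas(n,p,verbose=True):
    """p BGR; returns centres of rings"""
    h=cv2.cvtColor(p,cv2.COLOR_BGR2HSV); H,S,V=cv2.split(h)
    R={}
    for cl,g in(("a",(.524,-.213)),("b",(.524,.18))):
        m=(V<95)&(S<60)
        uv=proj(n,[[*g,.092]])[0]
        yy,xx=np.mgrid[:400,:640]; m&=np.hypot(xx-uv[0],yy-uv[1])<50
        bl=max(blobs(m),key=lambda b:b[0][4])
        ct=max(cv2.findContours(bl[2].astype(np.uint8),0,cv2.CHAIN_APPROX_NONE)[0],key=len)
        P=plane(n,ct.reshape(-1,2),.092)[:,:2]
        c=P.mean(0)
        for _ in range(10): # robust circle fit
            r=np.hypot(*(P-c).T); md=np.median(r); k=abs(r-md)<.003
            A=np.c_[2*P[k],np.ones(k.sum())]; s=np.linalg.lstsq(A,(P[k]**2).sum(1),rcond=None)[0]; c=s[:2]
        R[cl]=c
        print(n,cl,"ring centre",c.round(4),"r",np.sqrt(s[2]+c@c).round(4),k.mean().round(2),uv.round(1))
    for s,c,_ in blobs(((H<5)|(H>175))&(S>180)&(V>120),15):
        P=plane(n,[c],.0845)[0,:2]
        for cl in R:
            d=P-R[cl]; 
            if .09<np.hypot(*d)<.125: print("  mark",cl,P.round(4),"r",np.hypot(*d).round(4),"ang",np.arctan2(d[1],d[0]).round(4))
    ym=(H>22)&(H<36)&(S>110)&(V>60)
    ys,xs=np.nonzero(ym)
    P=plane(n,np.c_[xs,ys],.086)[:,:2]
    for cl in R:
        d=P-R[cl]; r=np.hypot(*d.T); 
        k=(r>.083)&(r<.1)
        print("  pointer",cl,k.sum(), [ (u,v,round(a,3),round(b,4)) for u,v,a,b in zip(xs[k],ys[k],np.arctan2(d[k,1],d[k,0]),r[k])])
    return R
E
python3 - <<'E'
from meas import *
for n in("top","scene"): meas(n,cv2.imread(f"pics/{n}0.png"))
for n,px in (("top",[(307,133)]),("scene",[(375,283)])): print("socket",plane(n,px,.075))
for n,px in (("top",[(382,108)]),("scene",[(305,343)])): print("tin",plane(n,px,.095))
for n,px in (("top",[(316,322)]),("scene",[(272,134)])): print("bolt",plane(n,px,.053))
E
```

```text
top a ring centre [ 0.5193 -0.2073] r 0.0469 1.0 [435.7 233.1]
top b ring centre [0.5262 0.1749] r 0.0473 1.0 [222.9 232.9]
  mark a [ 0.614  -0.1551] r 0.1081 ang 0.5042
  mark b [0.6094 0.1082] r 0.1067 ang -0.6753
  pointer a 36 [(np.int64(453), np.int64(190), np.float64(-0.459), np.float64(0.0981)), (np.int64(454), np.int64(190), np.float64(-0.477), np.float64(0.099)), (np.int64(453), np.int64(191), np.float64(-0.467), np.float64(0.0964)), (np.int64(454), np.int64(191), np.float64(-0.485), np.float64(0.0972)), (np.int64(452), np.int64(192), np.float64(-0.458), np.float64(0.0937)), (np.int64(453), np.int64(192), np.float64(-0.476), np.float64(0.0946)), (np.int64(452), np.int64(193), np.float64(-0.466), np.float64(0.0919)), (np.int64(453), np.int64(193), np.float64(-0.484), np.float64(0.0928)), (np.int64(451), np.int64(194), np.float64(-0.456), np.float64(0.0893)), (np.int64(452), np.int64(194), np.float64(-0.475), np.float64(0.0902)), (np.int64(451), np.int64(195), np.float64(-0.464), np.float64(0.0875)), (np.int64(452), np.int64(195), np.float64(-0.484), np.float64(0.0884)), (np.
[... 10425 characters left out ...]
loat64(0.0889)), (np.int64(441), np.int64(159), np.float64(1.026), np.float64(0.0907)), (np.int64(442), np.int64(159), np.float64(1.027), np.float64(0.0925)), (np.int64(443), np.int64(159), np.float64(1.029), np.float64(0.0943)), (np.int64(444), np.int64(159), np.float64(1.03), np.float64(0.0961)), (np.int64(445), np.int64(159), np.float64(1.032), np.float64(0.0979)), (np.int64(444), np.int64(160), np.float64(1.007), np.float64(0.096))]
socket [[0.72312585 0.02604313 0.075     ]]
socket [[0.7258962  0.02678173 0.075     ]]
tin [[ 0.76728318 -0.11876315  0.095     ]]
tin [[ 0.76393616 -0.11636743  0.095     ]]
bolt [[0.36221269 0.00800903 0.053     ]]
bolt [[0.36554175 0.00800743 0.053     ]]
```

```bash
cat > goto.py <<'E'
from h import *
import sys
from scipy.spatial.transform import Rotation as R
C={"a":(.522,-.2085),"b":(.529,.174)}
def st():
    o=ctrl.get_obs(); p=o['eef_pos']; q=o['eef_rot']; r=R.from_quat([*q[1:],q[0]]); M=r.as_matrix()
    phi=np.arctan2(M[1,0],M[0,0])
    for k in C:
        d=p[:2]-C[k]; print(k,"rho",np.hypot(*d).round(4),"ang",np.arctan2(d[1],d[0]).round(4))
    print("t",o['time_s'],"p",p.round(4),"phi",phi.round(4),"tilt",M[:2,2].round(3),"F",o['wrist_force'].round(1),"open",round(o['opening'],3),"q",o['q'].round(2))
    return p,M,phi
def go(cl,ang,rho,tz):
    p,M,phi=st(); t=np.array([C[cl][0]+rho*np.cos(ang),C[cl][1]+rho*np.sin(ang),tz])
    print("shift first, in tool:",(M.T@(t-p)).round(4),"then turn z",round(phi-ang,4))
if __name__=="__main__":
    if len(sys.argv)>1: go(sys.argv[1],*map(float,sys.argv[2:]))
    else: st()
E
python3 goto.py b 1.5 .068 .256
```

```text
a rho 0.7712 ang 1.9245
b rho 0.4375 ang 2.248
t 0.1 p [0.2549 0.5149 0.2555] phi 1.111 tilt [-0.001 -0.001] F [-0.7 -0.7 -0.5] open 0.998 q [ 0.9   0.18  1.61 -0.    1.35 -0.21]
shift first, in tool: [-0.121   0.3712 -0.0004] then turn z -0.389
```

```bash
python3 -m pendant '[[[-0.0121,0.0371,0,0,0,0,1],[-0.0121,0.0371,0,0,0,0,1],[-0.0121,0.0371,0,0,0,0,1],[-0.0121,0.0371,0,0,0,0,1],[-0.0121,0.0371,0,0,0,0,1],[-0.0121,0.0371,0,0,0,0,1],[-0.0121,0.0371,0,0,0,0,1],[-0.0121,0.0371,0,0,0,0,1],[-0.0121,0.0371,0,0,0,0,1],[-0.0121,0.0371,0,0,0,0,1]]]'
python3 -m pendant '[[[0,0,0,0,0,-0.13,1],[0,0,0,0,0,-0.13,1],[0,0,0,0,0,-0.13,1],[0,0,0,0,0,0,1],[0,0,0,0,0,0,1]]]'
python3 goto.py b 1.5 .068 .128
python3 - <<'E'
from h import *
for n in("scene","top"):
    p,d=ctrl.camera(n); cv2.imwrite(f"pics/{n}1.png",p[:,:,::-1])
E
```

```text
time_s: 1.1
eef_pos: [0.5347, 0.2409, 0.2559]
eef_rot: [-0.0, 0.85, 0.527, -0.0]
wrist_force: [0.2, 1.0, 0.3]
opening: -0.004
time_s: 1.6
eef_pos: [0.5337, 0.2422, 0.256]
eef_rot: [-0.0, 0.732, 0.681, -0.0]
wrist_force: [0.2, -1.0, 1.2]
opening: -0.003
a rho 0.4509 ang 1.5448
b rho 0.0684 ang 1.5016
t 1.6 p [0.5337 0.2422 0.256 ] phi 1.4976 tilt [-0.001 -0.   ] F [ 0.2 -1.   1.2] open -0.003 q [ 0.22  0.21  1.58 -0.    1.36 -1.27]
shift first, in tool: [-0.0004  0.0002  0.128 ] then turn z -0.0024
```

View pics/scene1.png

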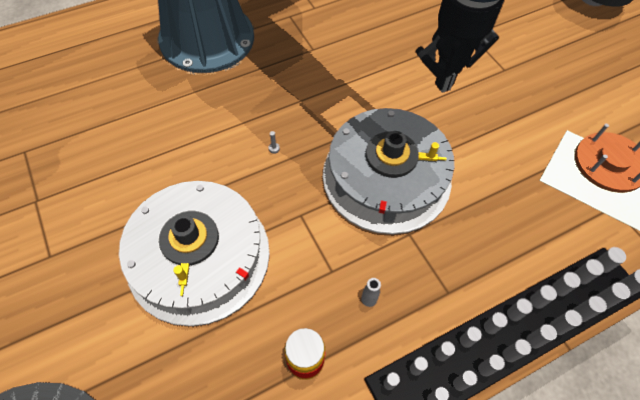

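The scene view shows the shut gripper at about (448,80), behind and above lever B. Its fingertips are free. I'll lower it there, clear of the post.

```bash
python3 -m pendant '[[[0,0,0.03,0,0,0,1],[0,0,0.03,0,0,0,1],[0,0,0.03,0,0,0,1],[0,0,0.02,0,0,0,1],[0,0,0.013,0,0,0,1],[0,0,0,0,0,0,1]]]'
python3 goto.py b 1.5 .068 .133
python3 - <<'E'
from h import *
for n in("scene","top"):
    p,d=ctrl.camera(n); cv2.imwrite(f"pics/{n}2.png",p[:,:,::-1])
p=cv2.imread("pics/scene2.png")[60:240,300:500]; q=cv2.imread("pics/top2.png")[130:310,140:340]
cv2.imwrite("pics/c2.png",cv2.resize(cv2.hconcat([p,q]),None,fx=2,fy=2,interpolation=2))
E
```

```text
time_s: 2.3
eef_pos: [0.5327, 0.242, 0.1314]
eef_rot: [-0.001, 0.732, 0.682, -0.002]
wrist_force: [-1.1, 0.3, -0.2]
opening: -0.0
a rho 0.4507 ang 1.5471
b rho 0.0681 ang 1.5167
t 2.3 p [0.5327 0.242  0.1314] phi 1.5002 tilt [-0.004 -0.001] F [-1.1  0.3 -0.2] open -0.0 q [ 0.22  0.34  1.68  0.    1.12 -1.28]
shift first, in tool: [-0.0001  0.0011 -0.0016] then turn z 0.0002
```

View pics/c2.png

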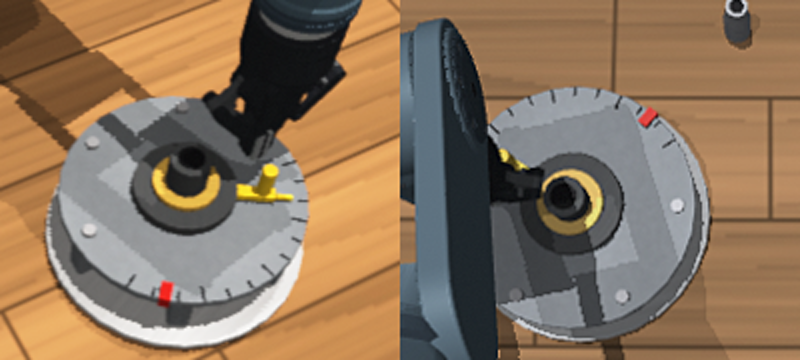

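The fingers are down beside post B without contact. Now I'll arc clockwise about the clutch axis.

```bash
python3 -m pendant '[[[-0.00004,0.0024,0,0,0,0.035,1],[-0.00004,0.0024,0,0,0,0.035,1],[-0.00004,0.0024,0,0,0,0.035,1],[-0.00004,0.0024,0,0,0,0.035,1],[-0.00004,0.0024,0,0,0,0.035,1],[-0.00004,0.0024,0,0,0,0.035,1],[-0.00004,0.0024,0,0,0,0.035,1],[-0.00004,0.0024,0,0,0,0.035,1],[-0.00004,0.0024,0,0,0,0.035,1],[-0.00004,0.0024,0,0,0,0.035,1]]]'
python3 goto.py b 1.15 .068 .133
```

```text
time_s: 3.4
eef_pos: [0.5576, 0.2371, 0.1354]
eef_rot: [0.0, 0.839, 0.544, 0.001]
wrist_force: [-3.3, 0.6, 2.0]
opening: 0.002
a rho 0.447 ang 1.491
b rho 0.0693 ang 1.1446
t 3.4 p [0.5576 0.2371 0.1354] phi 1.1495 tilt [0.002 0.001] F [-3.3  0.6  2. ] open 0.002 q [ 0.21  0.38  1.62  0.    1.14 -0.94]
shift first, in tool: [-0.0013 -0.0004  0.0024] then turn z -0.0005
```

Contact force is about 3 N, so I'll continue.

```bash
python3 -m pendant '[[[-0.0002,0.0034,0.0002,0,0,0.05,1],[-0.0002,0.0034,0.0002,0,0,0.05,1],[-0.0002,0.0034,0.0002,0,0,0.05,1],[-0.0002,0.0034,0.0002,0,0,0.05,1],[-0.0002,0.0034,0.0002,0,0,0.05,1],[-0.0002,0.0034,0.0002,0,0,0.05,1],[-0.0002,0.0034,0.0002,0,0,0.05,1],[-0.0002,0.0034,0.0002,0,0,0.05,1],[-0.0002,0.0034,0.0002,0,0,0.05,1],[-0.0002,0.0034,0.0002,0,0,0.05,1]]]'
python3 goto.py b 0.65 .068 .133
```

```text
time_s: 4.4
eef_pos: [0.5838, 0.2155, 0.1337]
eef_rot: [-0.0, 0.948, 0.319, 0.002]
wrist_force: [-1.9, 2.6, 3.0]
opening: -0.0
a rho 0.4285 ang 1.4262
b rho 0.0687 ang 0.6489
t 4.4 p [0.5838 0.2155 0.1337] phi 0.6489 tilt [0.003 0.002] F [-1.9  2.6  3. ] open -0.0 q [ 0.16  0.41  1.58  0.    1.15 -0.49]
shift first, in tool: [-0.0007 -0.0001  0.0007] then turn z -0.0011
```

```bash
python3 -m pendant '[[[-0.00015,0.0034,0.0001,0,0,0.05,1],[-0.00015,0.0034,0.0001,0,0,0.05,1],[-0.00015,0.0034,0.0001,0,0,0.05,1],[-0.00015,0.0034,0.0001,0,0,0.05,1],[-0.00015,0.0034,0.0001,0,0,0.05,1],[-0.00015,0.0034,0.0001,0,0,0.05,1],[-0.00015,0.0034,0.0001,0,0,0.05,1],[-0.00015,0.0034,0.0001,0,0,0.05,1],[-0.00015,0.0034,0.0001,0,0,0.05,1],[-0.00015,0.0034,0.0001,0,0,0.05,1]]]'
python3 goto.py b 0.15 .068 .133
python3 -m pendant '[[[-0.0001,0.0034,0,0,0,0.05,1],[-0.0001,0.0034,0,0,0,0.05,1],[-0.0001,0.0034,0,0,0,0.05,1],[-0.0001,0.0034,0,0,0,0.05,1],[-0.0001,0.0034,0,0,0,0.05,1],[-0.0001,0.0034,0,0,0,0.05,1],[0,0,0,0,0,0,1]]]'
python3 goto.py b -0.15 .068 .133
cat > pic.py <<'E'
from h import *
import sys
k=sys.argv[1]
for n in("scene","top"):
    p,d=ctrl.camera(n); cv2.imwrite(f"pics/{n}{k}.png",p[:,:,::-1])
b={"b":((300,60),(140,130)),"a":((95,160),(350,130))}[sys.argv[2]]
p=cv2.imread(f"pics/scene{k}.png")[b[0][1]:b[0][1]+180,b[0][0]:b[0][0]+200]; q=cv2.imread(f"pics/top{k}.png")[b[1][1]:b[1][1]+180,b[1][0]:b[1][0]+200]
cv2.imwrite(f"pics/c{k}.png",cv2.resize(cv2.hconcat([p,q]),None,fx=2,fy=2,interpolation=2))
E
python3 pic.py 3 b
```

```text
time_s: 5.4
eef_pos: [0.5965, 0.1844, 0.1329]
eef_rot: [-0.001, 0.997, 0.074, 0.002]
wrist_force: [-1.5, 3.8, 3.7]
opening: 0.002
a rho 0.3999 ang 1.3834
b rho 0.0683 ang 0.1524
t 5.4 p [0.5965 0.1844 0.1329] phi 0.1488 tilt [0.003 0.002] F [-1.5  3.8  3.7] open 0.002 q [ 0.11  0.42  1.57  0.    1.15 -0.04]
shift first, in tool: [-0.0003  0.0002 -0.0002] then turn z -0.0012
time_s: 6.1
eef_pos: [0.5964, 0.1636, 0.1326]
eef_rot: [-0.001, 0.997, -0.075, 0.002]
wrist_force: [-0.1, 2.3, 2.2]
opening: 0.0
a rho 0.3795 ang 1.3734
b rho 0.0682 ang -0.1529
t 6.1 p [0.5964 0.1636 0.1326] phi -0.1498 tilt [0.003 0.001] F [-0.1  2.3  2.2] open 0.0 q [0.08 0.4  1.59 0.   1.14 0.23]
shift first, in tool: [-0.0002 -0.0002 -0.0004] then turn z 0.0002
```

View pics/c3.png

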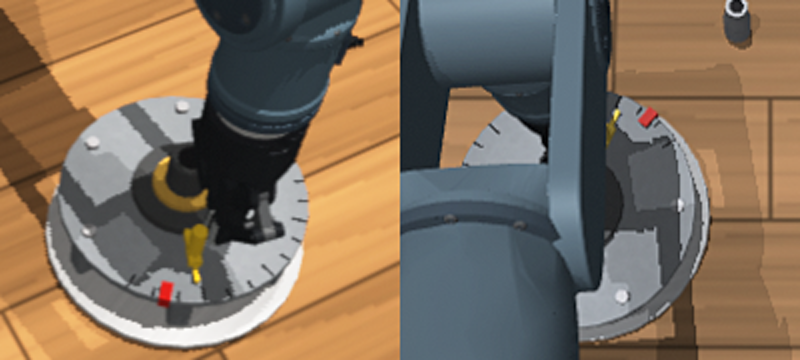

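Lever B is being pushed towards the mark: the tip is at about (198,278) in the crop and the mark at (165,293). I'll work out the remaining angle.

```bash
cat > ang.py <<'E'
from h import *
import sys
k,cl=sys.argv[1:3]
C={"scene":{"a":(.5235,-.2095),"b":(.530,.1735)},"top":{"a":(.5195,-.2075),"b":(.5265,.1747)}}
for n in("scene","top"):
    p=cv2.imread(f"pics/{n}{k}.png"); H,S,V=cv2.split(cv2.cvtColor(p,cv2.COLOR_BGR2HSV))
    c=C[n][cl]
    def pol(m,z):
        ys,xs=np.nonzero(m); P=plane(n,np.c_[xs,ys],z)[:,:2]-c
        return np.hypot(*P.T),np.arctan2(P[:,1],P[:,0])
    r,a=pol(((H<5)|(H>175))&(S>170)&(V>60),.0845); q=(r>.097)&(r<.118); ma=a[q].mean() if q.any() else np.nan; 
    r,a=pol((H>22)&(H<36)&(S>110)&(V>50),.086); q2=(r>.086)&(r<.1005)&(abs(a-ma)<.7)
    pa=a[q2&(r>.092)]
    print(n,"mark",ma.round(4),q.sum(),"tip",pa.mean().round(4),len(pa),"wider",a[q2].mean().round(4),"tip-mark",(pa.mean()-ma).round(4),"mm",((pa.mean()-ma)*98).round(1))
E
python3 ang.py 3 b; python3 ang.py 0 a; python3 ang.py 0 b
```

```text
scene mark -0.6782 53 tip -0.4183 6 wider -0.4117 tip-mark 0.2599 mm 25.5
top mark -0.6786 43 tip -0.4162 7 wider -0.4147 tip-mark 0.2624 mm 25.7
scene mark 0.5171 63 tip nan 0 wider nan tip-mark nan mm nan
top mark 0.5098 44 tip nan 0 wider nan tip-mark nan mm nan
scene mark -0.6785 52 tip nan 0 wider nan tip-mark nan mm nan
top mark -0.6786 43 tip nan 0 wider nan tip-mark nan mm nanang.py:14: RuntimeWarning: Mean of empty slice.
  print(n,"mark",ma.round(4),q.sum(),"tip",pa.mean().round(4),len(pa),"wider",a[q2].mean().round(4),"tip-mark",(pa.mean()-ma).round(4),"mm",((pa.mean()-ma)*98).round(1))
  ret = ret.dtype.type(ret / rcount)
ang.py:14: RuntimeWarning: Mean of empty slice.
  print(n,"mark",ma.round(4),q.sum(),"tip",pa.mean().round(4),len(pa),"wider",a[q2].mean().round(4),"tip-mark",(pa.mean()-ma).round(4),"mm",((pa.mean()-ma)*98).round(1))
  ret = ret.dtype.type(ret / rcount)
```

Both views agree that 0.26 rad is left. I'll push 0.24 and check.

```bash
python3 -m pendant '[[[-0.0001,0.0027,0,0,0,0.04,1],[-0.0001,0.0027,0,0,0,0.04,1],[-0.0001,0.0027,0,0,0,0.04,1],[-0.0001,0.0027,0,0,0,0.04,1],[-0.0001,0.0027,0,0,0,0.04,1],[-0.0001,0.0027,0,0,0,0.04,1],[0,0,0,0,0,0,1],[0,0,0,0,0,0,1]]]'
python3 goto.py b -0.41 .068 .133
python3 pic.py 4 b; python3 ang.py 4 b
```

```text
time_s: 7.0
eef_pos: [0.5914, 0.1477, 0.131]
eef_rot: [-0.0, 0.981, -0.192, 0.001]
wrist_force: [1.8, 3.6, 2.4]
opening: 0.001
a rho 0.3629 ang 1.3783
b rho 0.0677 ang -0.3983
t 7.0 p [0.5914 0.1477 0.131 ] phi -0.3874 tilt [0.002 0.   ] F [1.8 3.6 2.4] open 0.001 q [0.05 0.39 1.61 0.   1.14 0.44]
shift first, in tool: [ 0.0002  0.0008 -0.002 ] then turn z 0.0226
scene mark -0.6737 59 tip -0.6559 5 wider -0.659 tip-mark 0.0178 mm 1.7
top mark -0.6775 44 tip -0.6525 8 wider -0.6537 tip-mark 0.025 mm 2.5
```

```bash
python3 -m pendant '[[[0,0.0008,0,0,0,0.01,1],[0,0.0007,0,0,0,0.01,1],[0,0,0,0,0,0,1],[0,0,0,0,0,0,1]]]'
python3 pic.py 5 b; python3 ang.py 5 b
```

```text
time_s: 7.5
eef_pos: [0.5902, 0.1461, 0.1303]
eef_rot: [0.0, 0.979, -0.203, 0.0]
wrist_force: [1.1, 2.4, 1.1]
opening: -0.003
scene mark -0.6782 53 tip -0.6977 4 wider -0.6954 tip-mark -0.0195 mm -1.9
top mark -0.6785 43 tip -0.6847 7 wider -0.6842 tip-mark -0.0062 mm -0.6
```

View pics/c5.png

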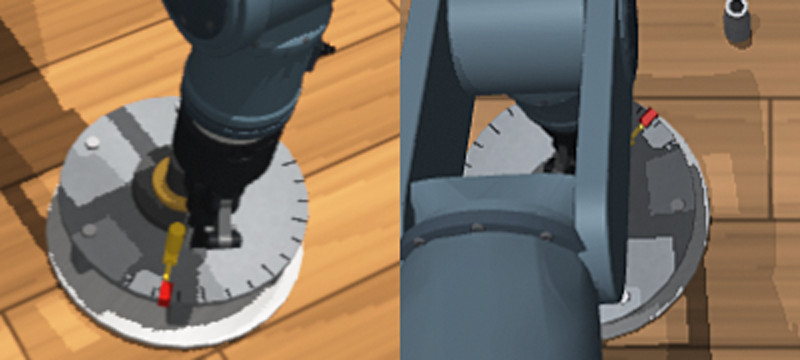

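The pointer on B now meets the mark in both views, at about (165,293) and (648,118) in the crop. I'll back off and rise, then work out the way to A.

```bash
python3 -m pendant '[[[0,-0.005,0,0,0,0,1],[0,-0.008,0,0,0,0,1],[0,-0.008,0,0,0,0,1],[0,0,-0.02,0,0,0,1],[0,0,-0.04,0,0,0,1],[0,0,-0.04,0,0,0,1],[0,0,0,0,0,0,1]]]'
python3 goto.py a -1.0 .068 .235
```

```text
time_s: 8.3
eef_pos: [0.602, 0.1664, 0.2372]
eef_rot: [-0.001, 0.979, -0.203, 0.005]
wrist_force: [0.2, -0.6, 0.8]
opening: 0.003
a rho 0.3833 ang 1.3606
b rho 0.0734 ang -0.104
t 8.3 p [0.602  0.1664 0.2372] phi -0.4084 tilt [0.011 0.001] F [ 0.2 -0.6  0.8] open 0.003 q [ 0.08  0.3   1.5  -0.    1.33  0.49]
shift first, in tool: [0.1319 0.4138 0.0014] then turn z 0.5916
```

```bash
python3 -m pendant '[[[0.0132,0.0414,0,0,0,0,1],[0.0132,0.0414,0,0,0,0,1],[0.0132,0.0414,0,0,0,0,1],[0.0132,0.0414,0,0,0,0,1],[0.0132,0.0414,0,0,0,0,1],[0.0132,0.0414,0,0,0,0,1],[0.0132,0.0414,0,0,0,0,1],[0.0132,0.0414,0,0,0,0,1],[0.0132,0.0414,0,0,0,0,1],[0.0132,0.0414,0,0,0,0,1]]]'
python3 -m pendant '[[[0,0,0,0,0,0.12,1],[0,0,0,0,0,0.12,1],[0,0,0,0,0,0.12,1],[0,0,0,0,0,0.12,1],[0,0,0,0,0,0.11,1],[0,0,0,0,0,0,1]]]'
python3 goto.py a -1.0 .068 .133
python3 pic.py 6 b; python3 ang.py 6 b
python3 - <<'E'
import cv2
cv2.imwrite("pics/m6.png",cv2.hconcat([cv2.resize(cv2.imread(f"pics/{n}6.png"),(400,250)) for n in("scene","top")]))
E
```

```text
time_s: 9.3
eef_pos: [0.5546, -0.2682, 0.2295]
eef_rot: [-0.0, 0.979, -0.203, -0.001]
wrist_force: [1.0, 0.3, -0.1]
opening: -0.001
time_s: 9.9
eef_pos: [0.555, -0.2665, 0.2294]
eef_rot: [-0.0, 0.878, -0.479, -0.001]
wrist_force: [-0.1, -0.5, 0.0]
opening: -0.0
a rho 0.0667 ang -1.0534
b rho 0.4413 ang -1.5118
t 9.9 p [ 0.555  -0.2665  0.2294] phi -0.9997 tilt [-0.001  0.001] F [-0.1 -0.5  0. ] open -0.0 q [-0.64  0.29  1.53 -0.    1.32  0.36]
shift first, in tool: [ 0.0015 -0.0036  0.0964] then turn z 0.0003
scene mark -0.6785 52 tip -0.6977 4 wider -0.6973 tip-mark -0.0192 mm -1.9
top mark -0.6786 43 tip -0.6864 7 wider -0.6884 tip-mark -0.0078 mm -0.8
```

View pics/c6.png

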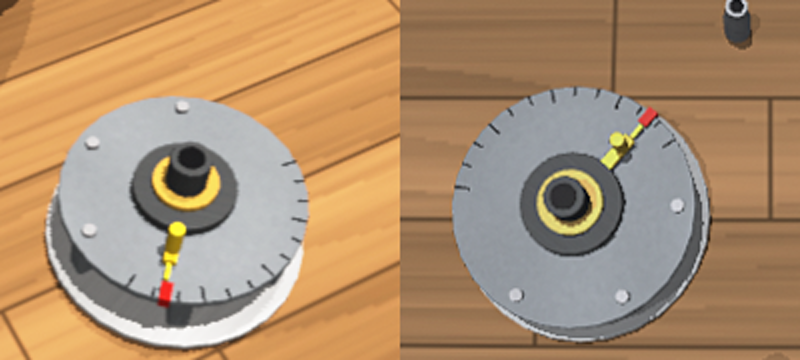

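View pics/m6.png

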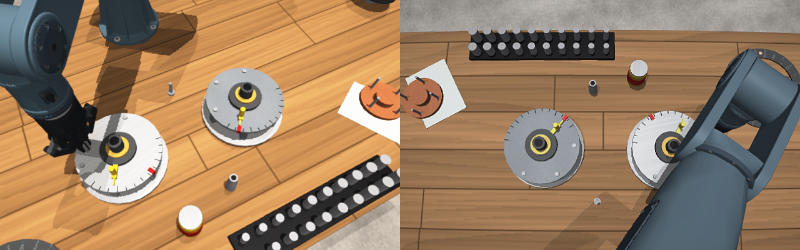

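B is free and on its mark, about 1–2 mm off. The gripper stands over clutch A behind its lever, so I'll lower it there.

```bash
python3 -m pendant '[[[0.0015,0,0.03,0,0,0,1],[0,0,0.03,0,0,0,1],[0,0,0.02,0,0,0,1],[0,0,0.015,0,0,0,1],[0,0,0,0,0,0,1]]]'
python3 goto.py a -1.0 .068 .133
python3 -m pendant '[[[0,-0.0024,0,0,0,-0.03,1],[0,-0.0024,0,0,0,-0.03,1],[0,-0.0024,0,0,0,-0.03,1],[0,-0.0024,0,0,0,-0.03,1],[0,-0.0024,0,0,0,-0.03,1],[0,-0.0024,0,0,0,-0.03,1],[0,-0.0024,0,0,0,-0.03,1],[0,-0.0024,0,0,0,-0.03,1],[0,-0.0024,0,0,0,-0.03,1],[0,-0.0024,0,0,0,-0.03,1]]]'
python3 goto.py a -.7 .068 .133
```

```text
time_s: 10.5
eef_pos: [0.5546, -0.2672, 0.1327]
eef_rot: [-0.0, 0.878, -0.478, -0.002]
wrist_force: [-0.6, -0.5, -0.4]
opening: 0.001
a rho 0.0671 ang -1.0641
b rho 0.4419 ang -1.5129
t 10.5 p [ 0.5546 -0.2672  0.1327] phi -0.9976 tilt [-0.004  0.003] F [-0.6 -0.5 -0.4] open 0.001 q [-0.64  0.4   1.59 -0.    1.15  0.36]
shift first, in tool: [ 0.001  -0.0043 -0.0003] then turn z 0.0024
time_s: 11.5
eef_pos: [0.5737, -0.2529, 0.1352]
eef_rot: [0.0, 0.94, -0.341, -0.0]
wrist_force: [-2.2, -1.9, 0.5]
opening: -0.001
a rho 0.0682 ang -0.7095
b rho 0.4293 ang -1.4664
t 11.5 p [ 0.5737 -0.2529  0.1352] phi -0.6965 tilt [-0.001 -0.001] F [-2.2 -1.9  0.5] open -0.001 q [-0.6   0.42  1.56 -0.    1.16  0.09]
shift first, in tool: [-0.0002 -0.0007  0.0022] then turn z 0.0035
```

Contact is at about 3 N. The finger angle has to go from -0.70 to about 0.25, so I'll push 0.80 rad in two calls.

```bash
python3 -m pendant '[[[-0.0001,-0.0034,0.0001,0,0,-0.05,1],[-0.0001,-0.0034,0.0001,0,0,-0.05,1],[-0.0001,-0.0034,0.0001,0,0,-0.05,1],[-0.0001,-0.0034,0.0001,0,0,-0.05,1],[-0.0001,-0.0034,0.0001,0,0,-0.05,1],[-0.0001,-0.0034,0.0001,0,0,-0.05,1],[-0.0001,-0.0034,0.0001,0,0,-0.05,1],[-0.0001,-0.0034,0.0001,0,0,-0.05,1],[0,0,0,0,0,0,1]]]'
python3 goto.py a -.3 .068 .133
python3 -m pendant '[[[-0.0001,-0.0034,0,0,0,-0.05,1],[-0.0001,-0.0034,0,0,0,-0.05,1],[-0.0001,-0.0034,0,0,0,-0.05,1],[-0.0001,-0.0034,0,0,0,-0.05,1],[-0.0001,-0.0034,0,0,0,-0.05,1],[-0.0001,-0.0034,0,0,0,-0.05,1],[-0.0001,-0.0034,0,0,0,-0.05,1],[-0.0001,-0.0034,0,0,0,-0.05,1],[0,0,0,0,0,0,1]]]'
python3 goto.py a .1 .068 .133
python3 pic.py 7 a; python3 ang.py 7 a
```

```text
time_s: 12.4
eef_pos: [0.5869, -0.2291, 0.1348]
eef_rot: [0.0, 0.989, -0.148, 0.0]
wrist_force: [-1.4, -1.9, 1.1]
opening: 0.001
a rho 0.068 ang -0.3069
b rho 0.4072 ang -1.4282
t 12.4 p [ 0.5869 -0.2291  0.1348] phi -0.2974 tilt [ 0.    -0.001] F [-1.4 -1.9  1.1] open 0.001 q [-0.56  0.43  1.56 -0.    1.16 -0.26]
shift first, in tool: [-0.     -0.0005  0.0018] then turn z 0.0026
time_s: 13.3
eef_pos: [0.5894, -0.2022, 0.1347]
eef_rot: [0.0, 0.999, 0.05, 0.0]
wrist_force: [-0.7, -1.6, 0.8]
opening: -0.002
a rho 0.0677 ang 0.0931
b rho 0.381 ang -1.4117
t 13.3 p [ 0.5894 -0.2022  0.1347] phi 0.1009 tilt [ 0.    -0.001] F [-0.7 -1.6  0.8] open -0.002 q [-0.52  0.41  1.57 -0.    1.15 -0.62]
shift first, in tool: [ 0.0003 -0.0005  0.0017] then turn z 0.0009
scene mark 0.5182 60 tip 0.3745 6 wider 0.3727 tip-mark -0.1437 mm -14.1
top mark 0.5133 39 tip nan 0 wider nan tip-mark nan mm nanang.py:14: RuntimeWarning: Mean of empty slice.
  print(n,"mark",ma.round(4),q.sum(),"tip",pa.mean().round(4),len(pa),"wider",a[q2].mean().round(4),"tip-mark",(pa.mean()-ma).round(4),"mm",((pa.mean()-ma)*98).round(1))
  ret = ret.dtype.type(ret / rcount)
```

View pics/c7.png

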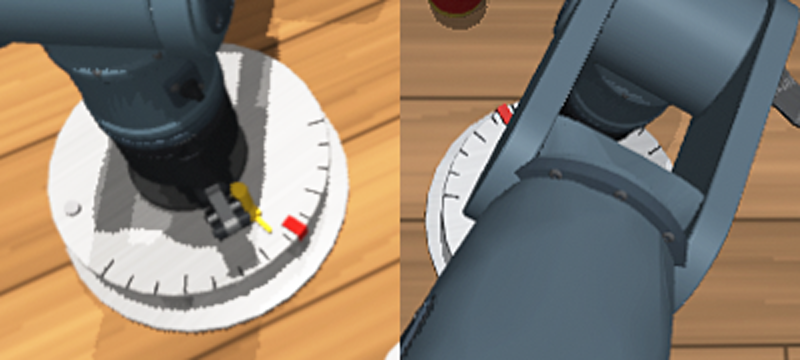

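Only the scene view sees tip A, at crop (267,230) with the mark at (295,226). About 0.14 rad is left, so I'll push 0.12.

```bash
python3 -m pendant '[[[-0.0001,-0.0027,0,0,0,-0.04,1],[-0.0001,-0.0027,0,0,0,-0.04,1],[-0.0001,-0.0027,0,0,0,-0.04,1],[0,0,0,0,0,0,1],[0,0,0,0,0,0,1]]]'
python3 goto.py a .23 .068 .133
python3 pic.py 8 a; python3 ang.py 8 a 2>/dev/null
```

```text
time_s: 13.9
eef_pos: [0.588, -0.1942, 0.1346]
eef_rot: [0.0, 0.994, 0.109, 0.0]
wrist_force: [-1.0, -2.0, 1.1]
opening: -0.002
a rho 0.0676 ang 0.2139
b rho 0.3729 ang -1.4118
t 13.9 p [ 0.588  -0.1942  0.1346] phi 0.2191 tilt [ 0. -0.] F [-1.  -2.   1.1] open -0.002 q [-0.51  0.41  1.58  0.    1.15 -0.73]
shift first, in tool: [ 0.0004 -0.0011  0.0016] then turn z -0.0109
scene mark 0.5181 61 tip 0.4893 8 wider 0.4926 tip-mark -0.0288 mm -2.8
top mark 0.5187 14 tip nan 0 wider nan tip-mark nan mm nan
```

```bash
python3 -m pendant '[[[0,-0.0008,0,0,0,-0.01,1],[0,-0.0008,0,0,0,-0.01,1],[0,0,0,0,0,0,1],[0,0,0,0,0,0,1]]]'
python3 pic.py 9 a; python3 ang.py 9 a 2>/dev/null
```

```text
time_s: 14.4
eef_pos: [0.5876, -0.1925, 0.1346]
eef_rot: [0.0, 0.993, 0.12, 0.0]
wrist_force: [1.1, -3.1, 1.3]
opening: -0.002
scene mark 0.5183 62 tip 0.5191 7 wider 0.5198 tip-mark 0.0008 mm 0.1
top mark 0.518 10 tip nan 0 wider nan tip-mark nan mm nan
```

View pics/c9.png

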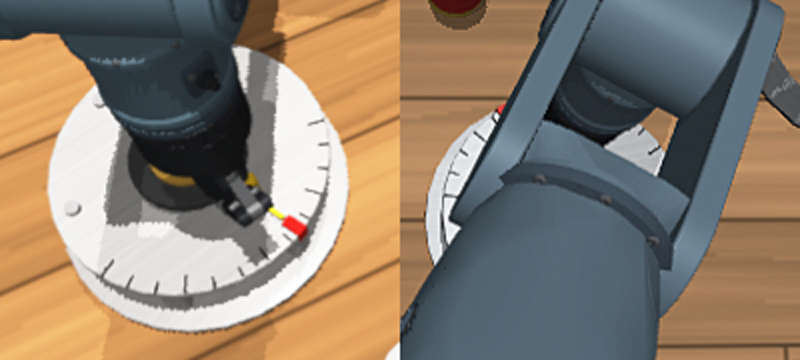

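The tip on A meets the mark at about (290,222) in the crop. I'll back off with +y, rise, and move towards the robot's right so both clutches are in clear view.

```bash
python3 -m pendant '[[[0,0.005,0,0,0,0,1],[0,0.008,0,0,0,0,1],[0,0.008,0,0,0,0,1],[0,0,-0.02,0,0,0,1],[0,0,-0.04,0,0,0,1],[0,0,-0.04,0,0,0,1],[0,0.03,-0.03,0,0,0,1],[-0.03,0.04,0,0,0,0,1],[-0.03,0.04,0,0,0,0,1],[-0.03,0.04,0,0,0,0,1]]]'
python3 -m pendant '[[[-0.03,0.04,0,0,0,0,1],[-0.03,0.04,0,0,0,0,1],[-0.03,0.04,0,0,0,0,1],[-0.03,0.03,0,0,0,0,1],[-0.03,0.03,0,0,0,0,1],[0,0,0,0,0,0,1],[0,0,0,0,0,0,1]]]'
python3 goto.py; python3 pic.py 10 a; python3 ang.py 10 a; python3 ang.py 10 b
```

```text
time_s: 15.5
eef_pos: [0.5404, -0.3817, 0.2647]
eef_rot: [0.0, 0.993, 0.121, 0.0]
wrist_force: [0.7, -0.4, -0.4]
opening: 0.0
time_s: 16.2
eef_pos: [0.437, -0.5917, 0.2636]
eef_rot: [-0.001, 0.993, 0.119, 0.0]
wrist_force: [0.5, 0.1, 0.4]
opening: -0.003
a rho 0.3925 ang -1.7891
b rho 0.7712 ang -1.6904
t 16.2 p [ 0.437  -0.5917  0.2636] phi 0.2384 tilt [-0.     0.001] F [0.5 0.1 0.4] open -0.003 q [-1.1   0.53  1.13  0.    1.48 -1.33]
scene mark 0.5176 63 tip 0.5191 7 wider 0.5198 tip-mark 0.0015 mm 0.1
top mark 0.5098 44 tip 0.5023 10 wider 0.5016 tip-mark -0.0075 mm -0.7
scene mark -0.6782 53 tip -0.6926 5 wider -0.6955 tip-mark -0.0144 mm -1.4
top mark -0.6786 43 tip -0.6864 7 wider -0.6884 tip-mark -0.0078 mm -0.8
```

View pics/scene10.png

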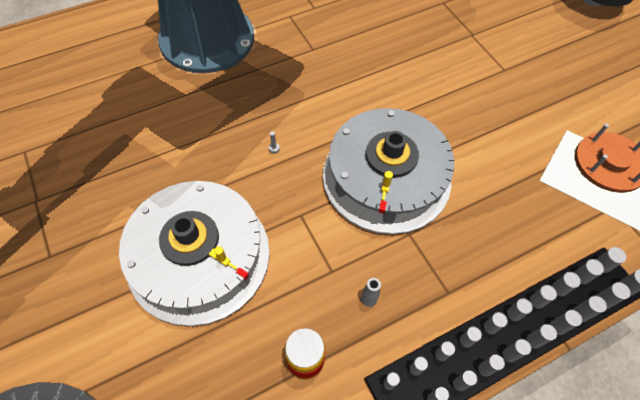

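View pics/top10.png

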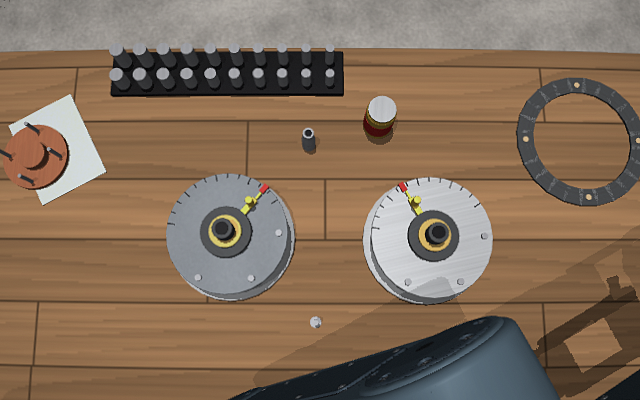

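Both pointers meet their marks in both views: A at (242,272) in the scene view and (403,187) in the top view, B at (383,205) and (264,188). The socket, tin and bolt are at their starting pixels, and the arm is clear.

```bash
python3 -c "
from bench import ctrl
print(ctrl.hand_in())"
```

```text
the job is handed in; nothing more can be done
None
```

I pushed lever B clockwise and then lever A counter-clockwise with the outside of the shut fingers, and both pointers now sit on their red marks. I handed the job in at about 16 s; `hand_in` reports no verdict.

| Clutch | Tip from mark, scene view | Tip from mark, top view | Limit |
|---|---|---|---|
| A | 0.1 mm | 0.7 mm | 5 mm |
| B | 1.4 mm | 0.8 mm | 5 mm |

- **Agreement:** the two cameras differ by less than 1 mm in each case. While I was pushing lever A, the arm hid its tip from the top camera, so I checked that view only after backing away.
- **Forces:** the sideways wrist force stayed near 2–4 N at every reading. Readings come only at the end of each move, so a short peak between them would not show.
- **Bystanders:** the socket, tin and bolt look unmoved in both pictures. I compared them by eye and did not measure their final positions.
- **Arm:** it stands clear of everything.

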